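Set the speed selector and start the chuck drive

TASK

Set the drive's speed: with a fingertip, gently push the lever of the speed selector clockwise, click by click, to its fifth step (the yellow mark) without going past that step, then press the green start button fully in, let go and move clear. Do this by pushing alone: do not grip or force the selector, do not press the red stop button, do not press start before the speed is set, and do not lift, tip or shift the control box or the things lying round it.

Things in the scene. Friction and masses are not known exactly. Their poses are not given: they have to be found in the camera images.
- control_box: Grey box with a black top panel, loose on four rubber feet, 160 (x) x 210 (y) x 62 mm high, about 3.2 kg. Origin: centre of its underside; z up, -x is the side towards the robot (turned by up to 20 degrees). On the panel: selector at box x = 0, y = +38 mm; green button at x = -40, y = -66 mm; red button at x = +40, y = -66 mm; button tops stand about 2 cm over the panel.
- selector_axis (a point): Point on the vertical turning axis of the speed selector, at the panel's surface, 62 mm above the bench. Scale round it on the panel: a white dot (off), then bars that grow clockwise, one every 30 degrees, the fifth yellow and wider. Hub: 44 mm across, up to 13 mm above the panel. About 0.1 N m passes a crest between steps (2.5 N at 40 mm from the axis).
- selector (a joint): Speed selector, rad, grows clockwise seen from above: 0 = off (white dot), a click every 0.5236 (30 degrees), step 5 (yellow) = 2.618, end stop past step 7. At value q the lever points 105 degrees minus q counter-clockwise from box +x. It springs into the nearest step; past the crest half way between two steps it snaps on to the next. It starts in one of steps 0 to 3.
- pointer_tip (a point): Top of the selector lever's rounded pointing end (white line along the top), 46 mm from the axis, 39 mm above the panel. The grey lever is 14 mm wide, runs from 16 mm behind the axis to this end, and stands from 13 to 39 mm above the panel.
- start_button (a joint): Green push button, 30 mm across: 0 = out, 0.006 m = fully in; a spring of about 5 N when fully in returns it.
- start_button_top (a point): Centre of the green button's top face.
- stop_button (a joint): Red push button of the same make; leave it alone: 0 = out, 0.006 m = fully in.
- scriber: Thin grey scriber, 9 x 160 x 9 mm, lying in front of the box; bystander. Origin: centre of its underside.
- liner_ring: Grey metal ring, 62 mm across, 46 mm high, left of the box; bystander. Origin: centre of its underside.
- bored_boss: Grey metal boss with a bore, 66 mm across, 54 mm high, front left of the box; bystander. Origin: centre of its underside.
- insert_cup: Grey metal cup with bits in it, 82 mm across, 47 mm high, right of the box; bystander. Origin: centre of its underside.
- vee_block: Grey vee block, 50 x 50 x 34 mm, front right of the box; bystander. Origin: centre of its underside.
- marker: Yellow marker pen with a black cap, 18 x 140 x 19 mm, lying to the left on the bench; bystander. Origin: centre of its underside.

How it is judged:
By the outcome, as a careful person would: the job done as asked, in the order asked, and still so for the second after the job is handed in, with the robot touching nothing.
It also fails if it takes over 64 s, if anything falls off the work surface, if the arm or the gripper's body presses on something with over 40 N, if the wrist force passes 120 N, or if a joint passes its speed limit or range.

ROBOT

A 6-joint arm with a two-finger parallel gripper is mounted at the origin on a cart in front of the work surface, level with it; the furniture and walls round the work are solid. World frame = base frame: x ahead of the robot, y to its left, z up, the work surface at z = 0. Lengths are in m, angles in rad, forces in N, time in s.
With the tool pointing down it reaches from about 0.375 to 0.9 m from the base axis. Payload 3.1 kg.
Tool frame: the origin (TCP) lies midway between the tips of the shut fingers; the grasp point (between the pads) lies 19 mm behind it; z points along the fingers, y is the line along which they close (so a half turn about z gives the same grasp; the last joint's range is limited). The gripper opens to 87 mm and grips with 3 to 60 N. Pads are 19 mm wide; open, the fingers measure 117 mm over their backs; the gripper's body (75 mm by 190 mm) begins 51 mm behind the grasp point.
Start: joints at [-1.401, 0.527, 1.433, -0, 1.181, -0.178], TCP at [0.214, -0.587, 0.184] pointing down, gripper open.
Joint ranges: [-3.08, 3.08], [-0.75, 2.2], [0.22, 2.44], [-1.43, 4.57], [0, 2.65], [-2.85, 2.85]. Speed limits (rad/s): [2.79, 2.79, 3.14, 3.14, 3.14, 3.14].

INTERFACE

Orientations are given as a unit quaternion [w, x, y, z].
In Python, from bench import bot gives the robot as it stands. The module is installed in compiled form; this text tells all that it offers.
- The arm moves only by the tool arm_command, never from a script. Its argument "increments" is a list of rows, each a list of 2 entries, a list of its own where there are three numbers: the shift along the tool's x, y, z in m, then the turn about the tool's z in degrees. A call has 1 to 10 rows; each row shifts and turns the commanded pose from where the row before left it, along the tool's axes as they then stand; what a row does not reach is not made up. A row lasts 1/8 s, in which the tool goes at most 62.5 mm and 10.7 degrees, less where a joint would pass 70% of its speed; a pose out of reach is approached as far as the arm can. A call with a gripper value outside its range is refused whole. "gripper" is the opening, from -1 (shut) to 1 (fully open), so that 0 is half open, set as the call begins (left out, the last holds). The fingers move at their own pace and stop on an object; the grip force is fixed at half the most. Time passes only in rows, so rows that do not move let the fingers close. It gives the time, the measured TCP pose, the force, the opening and the grip force at its end, in the units of the state.
- bot.get_state(): the state, without advancing time (a new reading comes with each control period).
- bot.grab_frame(name): name is "scene" or "top" or "wrist"; returns a dict with "color" (420x560x3 uint8, red, green, blue), "fx", "fy", "cx", "cy" (pixels), "rvec" (rotation vector, rad) and "tvec" (3), from world to camera coordinates, as OpenCV has them. Camera axes: x right, y down, z forward; pixel columns grow to the right and rows downward; lengths in m; the calibration is good to about 2 mm. The wrist camera is an equidistant fisheye: a pixel r from the principal point sees the ray r / f radians off the axis. A picture is of the moment at which its call begins. There is no depth.
- bot.close_job(): hands the job in; it is judged then, once.
The state is a dict: "time_s": time; "joint_positions": joint angles; "joint_velocities": joint speeds; "joint_efforts": joint torques, N m; "tcp_pos": TCP position; "orientation": TCP orientation; "ft_force": force on the tool from outside, world axes, zero at the start; "ft_torque": the same for the moment, N m; "width": finger opening in m; "grasp_force": force on a finger pad.
Only numpy, scipy, OpenCV 4.12 (cv2) and the standard library are available. Lean on these libraries where they do the work, as an engineer would, in place of code of your own. Each camera call takes 0.05 s, during which the arm holds its last target. There are 200 camera calls.

## Working session

There is one attempt and no reset: what is moved stays moved. The work goes in short steps, Python scripts to look and compute and a tool call to move; the robot and the scene stay as the last step left them, time stands still between calls to the robot, and variables do not carry over. Pictures are saved under pics/ and viewed, at most 10 in all, crops included, and the job is handed in when it is done.

Besides the shell and the picture viewer there is one more tool, called after "Call:" in YAML: its name, and indented under it one key for each argument. arm_command: Moves the arm, as the interface text tells. Its arguments: {"type":"object","properties":{"increments":{"type":"array"},"gripper":{"type":"number"}},"required":["increments"]}

```bash
mkdir -p pics
cat > h.py <<'E'
import numpy as np, cv2, pickle
from bench import bot
def grab(n,tag):
    f=bot.grab_frame(n); cv2.imwrite(f'pics/{tag}.png',f['color'][:,:,::-1]); pickle.dump(f,open(f'pics/{tag}.pkl','wb')); return f
def cast(f,u,v,z):
    R=cv2.Rodrigues(np.array(f['rvec'],float))[0]; t=np.array(f['tvec'],float).ravel()
    d=R.T@np.array([(u-f['cx'])/f['fx'],(v-f['cy'])/f['fy'],1]); c=-R.T@t
    return c+d*(z-c[2])/d[2]
E
python3 - <<'E'
from h import *
s=bot.get_state();print({k:np.round(v,3).tolist() for k,v in s.items()})
a=grab('top','top0');b=grab('scene','scene0')
for f in(a,b):print(f['fx'],f['cx'],f['cy'],f['rvec'],f['tvec'])
E
```

```text
{'time_s': 0.0, 'joint_positions': [-1.4, 0.528, 1.434, -0.0, 1.181, -0.179], 'joint_velocities': [0.0, -0.0, 0.0, 0.002, -0.0, 0.001], 'joint_efforts': [0.0, -44.004, -17.659, 0.063, 0.058, -0.0], 'tcp_pos': [0.213, -0.587, 0.183], 'orientation': [-0.001, 0.985, 0.174, -0.0], 'ft_force': [-0.565, 1.132, 0.477], 'ft_torque': [0.017, 0.027, -0.027], 'grasp_force': 0.0, 'width': 0.087}
541.9994541403122 281.95354732430036 213.9149629266584 [ 2.14882006 -2.19165544  0.04041933] [0.07625161 0.528055   1.2698904 ]
472.67585119775583 283.2995032671627 199.58081122305657 [ 0.78990891 -2.457306    1.27375481] [0.45375132 0.23513647 0.93356251]
```

View pics/top0.png

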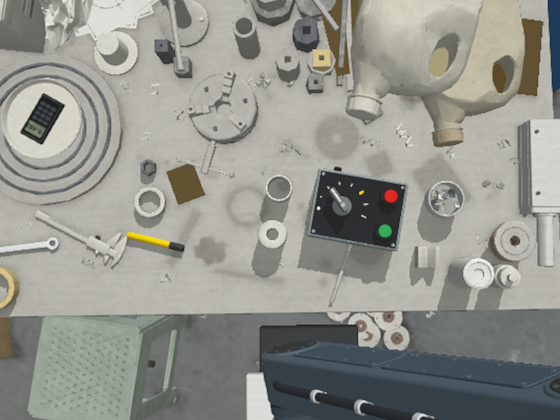

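View pics/scene0.png

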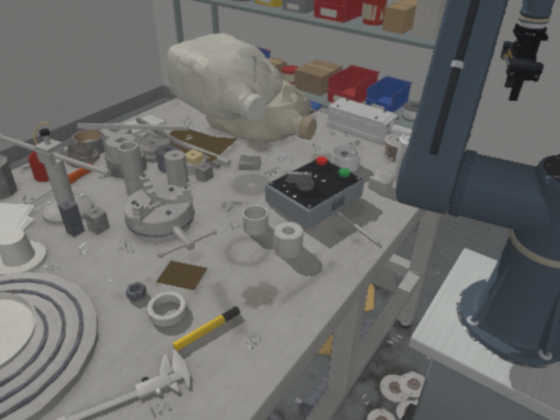

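The top view shows the box at about (357,210), red button (391,196), green button (385,231) and selector near (340,203), with its lever pointing up-left. I'll measure these and enlarge the panel.

Run:
```python
from h import *
f=pickle.load(open('pics/top0.pkl','rb'));im=f['color']
cv2.imwrite('pics/c0.png',cv2.resize(im[160:260,300:420,::-1],None,fx=6,fy=6,interpolation=cv2.INTER_CUBIC))
hsv=cv2.cvtColor(im,cv2.COLOR_RGB2HSV)
roi=np.zeros(im.shape[:2],bool);roi[165:255,305:412]=1
def cen(m,z):
    v,u=np.nonzero(m&roi);p=cast(f,u.mean(),v.mean(),z);print(len(u),u.mean().round(1),v.mean().round(1),p.round(4));return p
H,S,V=hsv[...,0],hsv[...,1],hsv[...,2]
r=cen(((H<8)|(H>172))&(S>150)&(V>90),.08)
g=cen((H>45)&(H<85)&(S>120)&(V>60),.08)
y=cen((H>20)&(H<35)&(S>120)&(V>120),.062)
dark=((V<60)&roi).astype(np.uint8)
dark=cv2.morphologyEx(dark,cv2.MORPH_CLOSE,np.ones((9,9)))
c=max(cv2.findContours(dark,0,2)[0],key=cv2.contourArea)
rect=cv2.minAreaRect(c);print(rect)
P=np.array([cast(f,u,v,.062) for u,v in cv2.boxPoints(rect)]);print(P.round(4),P.mean(0).round(4))
d=r-g;yaw=np.arctan2(d[1],d[0]);print('yaw btn',np.degrees(yaw),np.linalg.norm(d))
for i in range(4):
  e=P[(i+1)%4]-P[i];print(np.degrees(np.arctan2(e[1],e[0])),np.linalg.norm(e))
```

```text
151 390.4 195.8 [ 0.5611 -0.1816  0.08  ]
154 384.4 230.6 [ 0.4827 -0.1659  0.08  ]
18 361.0 192.1 [ 0.5729 -0.118   0.062 ]
((358.35198974609375, 206.0640106201172), (85.86502075195312, 69.22866821289062), 10.304845809936523)
[[ 0.4826  0.0012  0.062 ]
 [ 0.6393 -0.0309  0.062 ]
 [ 0.5992 -0.2233  0.062 ]
 [ 0.4439 -0.19    0.062 ]] [ 0.5412 -0.1108  0.062 ]
yaw btn -11.3780383302559 0.07997795232698722
-11.558125865786147 0.15994492279795827
-101.78357299499397 0.19658957349221776
167.8836757050526 0.15882082357897326
78.54707020158848 0.1950411087829486
```

View pics/c0.png

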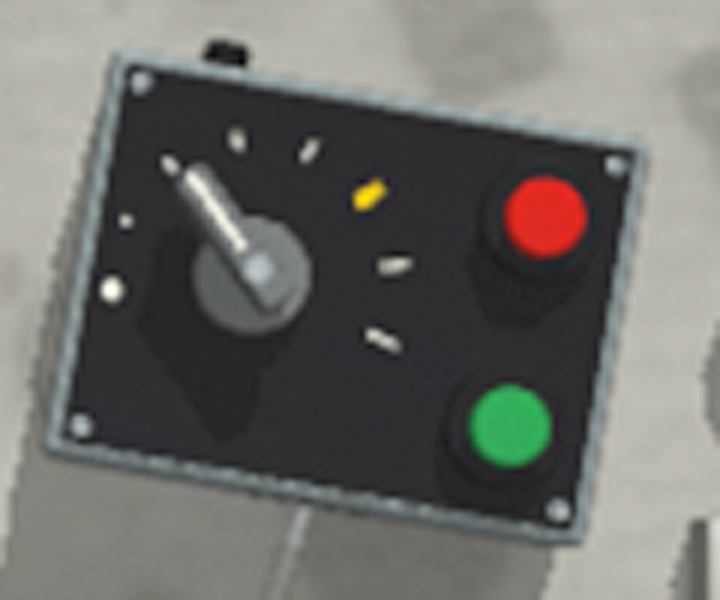

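The lever points at the second bar, so it is at step 2. The yellow fifth bar is at crop (370,195). Next I'll locate the axis from the bar ring and the buttons, and get the tool-frame target.

```bash
cat >> h.py <<'E'
def toolxy(s=None):
    from scipy.spatial.transform import Rotation as R
    s=s or bot.get_state();q=s['orientation'];M=R.from_quat(np.r_[q[1:],q[0]]).as_matrix();return np.array(s['tcp_pos']),M
E
python3 - <<'E'
from h import *
from scipy.optimize import least_squares
f=pickle.load(open('pics/top0.pkl','rb'))
c=np.array([(112,290),(126,221),(170,165),(237,139),(310,150),(370,195),(395,265),(383,340)])/6+[300,160]
P=np.array([cast(f,u,v,.062) for u,v in c-.4])[:,:2]
# regular ring: radius r0+k*i, angle phi0-30i
r=least_squares(lambda p:(p[:2]+np.array([[(p[3]+p[4]*i)*np.cos(p[2]-i*np.pi/6),(p[3]+p[4]*i)*np.sin(p[2]-i*np.pi/6)] for i in range(8)])-P).ravel(),[.5425,-.0719,1.6,.04,0])
print(r.x,np.degrees(r.x[2])-105,np.abs(r.fun).max())
ax=r.x[:2]
tip=cast(f,300+190/6-.4,160+172/6-.4,.101)[:2]-ax
print('tip',tip,np.degrees(np.arctan2(tip[1],tip[0])),np.hypot(*tip))
p,M=toolxy();print(M.round(4),p, 'toolx angle',np.degrees(np.arctan2(M[1,0],M[0,0])))
E
```

```text
[ 5.41879764e-01 -7.23103869e-02  1.63830258e+00  5.26444157e-02
  4.40829138e-04] -11.132176473115095 0.0007537476090982709
tip [0.03687532 0.02453029] 33.632736111425515 0.044289100893135036
[[ 9.398e-01  3.418e-01 -3.000e-04]
 [ 3.418e-01 -9.398e-01  1.900e-03]
 [ 4.000e-04 -1.900e-03 -1.000e+00]] [ 0.21350953 -0.58662818  0.18278823] toolx angle 19.984224329361325
```

Call:
arm_command:
  increments:
    - [[0.0318,-0.02645,0],0]
    - [[0.0318,-0.02645,0],0]
    - [[0.0318,-0.02645,0],0]
    - [[0.0318,-0.02645,0],0]
    - [[0.0318,-0.02645,0],0]
    - [[0.0318,-0.02645,0],0]
    - [[0.0318,-0.02645,0],0]
    - [[0.0318,-0.02645,0],0]
  gripper: -1

```text
time_s: 1.1
tcp_pos: [0.3808, -0.3001, 0.1834]
orientation: [-0.0, 0.985, 0.173, -0.0]
ft_force: [0.6, -0.3, 0.9]
width: 0.015
grasp_force: 0.0
```

Call:
arm_command:
  increments:
    - [[0.0318,-0.02645,0],0]
    - [[0.0318,-0.02645,0],0]
    - [[0.0318,-0.02645,0],0]
    - [[0.0318,-0.02645,0],0]
    - [[0.0318,-0.02645,0],0]
    - [[0.0318,-0.02645,0],0]
    - [[0.0318,-0.02645,0],0]
    - [[0.0318,-0.02645,0],0]
    - [[0,0,0],-6.85]
    - [[0,0,0],-6.85]

```text
time_s: 2.35
tcp_pos: [0.5469, -0.0148, 0.1831]
orientation: [-0.0, 0.956, 0.292, -0.001]
ft_force: [-1.0, 0.4, 0.2]
width: 0.0004
grasp_force: 0.0
```

```bash
cat >> h.py <<'E'
A=np.array([.5419,-.0723])
def rep():
    s=bot.get_state();p,M=toolxy(s);d=p[:2]-A
    print('t',round(s['time_s'],2),'p',p.round(4),'ang',round(np.degrees(np.arctan2(M[1,0],M[0,0])),2),'rho',(d@M[:2,0]).round(4),'lat',(d@M[:2,1]).round(4),'w',round(s['width'],4),'F',np.round(s['ft_force'],2),'zax',M[:,2].round(3))
E
python3 - <<'E'
from h import *
rep();grab('wrist','w1')
E
```

```text
t 2.35 p [ 0.5469 -0.0148  0.1831] ang 34.01 rho 0.0363 lat -0.0448 w 0.0004 F [-1.01  0.36  0.23] zax [-0.001  0.    -1.   ]
```

View pics/w1.png

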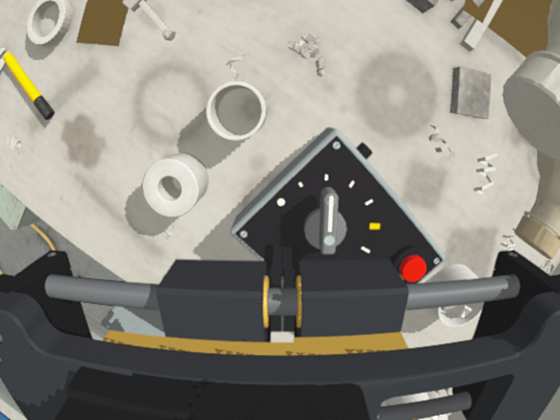

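The wrist view shows the lever pointing up at (328,195), at step 2 (the second bar past the white dot). The fingers are shut, above and left of it. I'll descend to lever height.

Call:
arm_command:
  increments:
    - [[0,0,0.03],0]
    - [[0,0,0.03],0]
    - [[0,0,0.02],0]
    - [[0,0,0.011],0]
    - [[0,0,0.006],0]
    - [[0,0.006,0],0]
    - [[0,0.005,0],0]
    - [[0,0.003,0],0]
    - [[0,0,0],0]

```text
time_s: 3.52
tcp_pos: [0.5554, -0.0278, 0.087]
orientation: [0.0, 0.957, 0.289, 0.0]
ft_force: [-0.6, -0.4, -0.1]
width: 0.0007
grasp_force: 0.0
```

Run:
```python
from h import *
rep();a=grab('top','t1')['color'];b=grab('scene','s1')['color'];c=grab('wrist','w2')['color']
z=lambda i,f:cv2.resize(i,None,fx=f,fy=f,interpolation=cv2.INTER_CUBIC)
A1=z(a[160:260,300:420],3.3)[:330,:395];B=z(b[130:230,250:370],3.3)[:330,:395]
W=cv2.resize(c[140:340,180:440],(395,304))
top=np.hstack([A1,B]);
cv2.imwrite('pics/m1.png',np.vstack([top[:,:,::-1]]));cv2.imwrite('pics/m1.png',np.vstack([cv2.resize(top,(790,330)),np.hstack([cv2.resize(W,(340,262)),np.zeros((262,450,3),np.uint8)])])[:,:,::-1])
```

```text
t 3.52 p [ 0.5554 -0.0278  0.087 ] ang 33.65 rho 0.0359 lat -0.0296 w 0.0007 F [-0.57 -0.35 -0.14] zax [ 0.001 -0.    -1.   ]
```

View pics/m1.png

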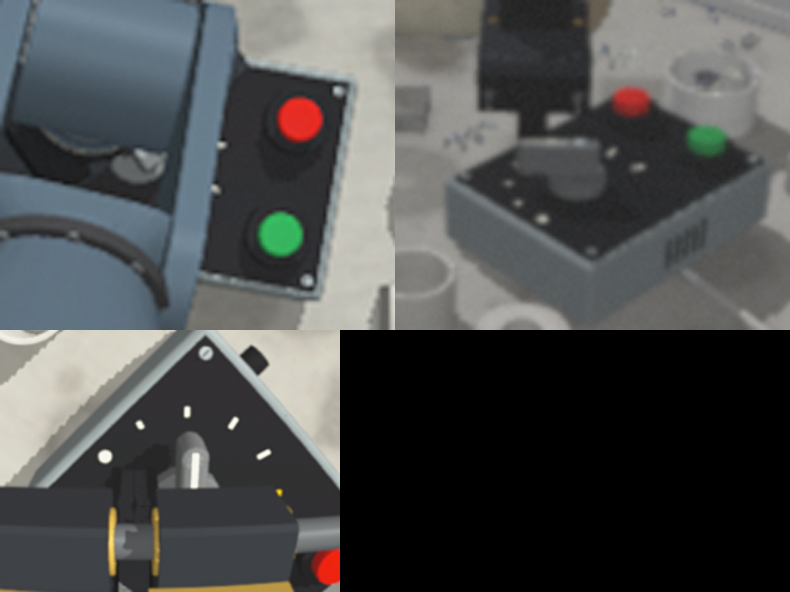

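```bash
python3 - <<'E'
from h import *
f=pickle.load(open('pics/s1.pkl','rb'));p,M=toolxy()
for z in[p,p+[0,0,.1],[*A,.075],[.5419+.0383,-.0723+.0255,.101]]:
    q=cv2.projectPoints(np.array([z],float),f['rvec'],f['tvec'],np.array([[f['fx'],0,f['cx']],[0,f['fy'],f['cy']],[0,0,1]]),None)[0].ravel();print(q,(q-[250,130])*3.3+[395,0])
R=cv2.Rodrigues(f['rvec'])[0];print(-R.T@f['tvec'])
E
python3 - <<'E'
import cv2
i=cv2.imread('pics/s1.png');cv2.imwrite('pics/s1c.png',cv2.resize(i[60:220,240:380],(700,600),interpolation=cv2.INTER_CUBIC)[:600])
E
```

```text
[290.39059241 183.31324935] [528.28895494 175.93372285]
[291.47632058 147.44847649] [531.87185791  57.57997241]
[304.62147548 180.95493031] [575.25086907 168.15127002]
[286.53822723 171.67038861] [515.57614987 137.5122824 ]
[0.02189256 0.77797349 0.72594514]
```

View pics/s1c.png

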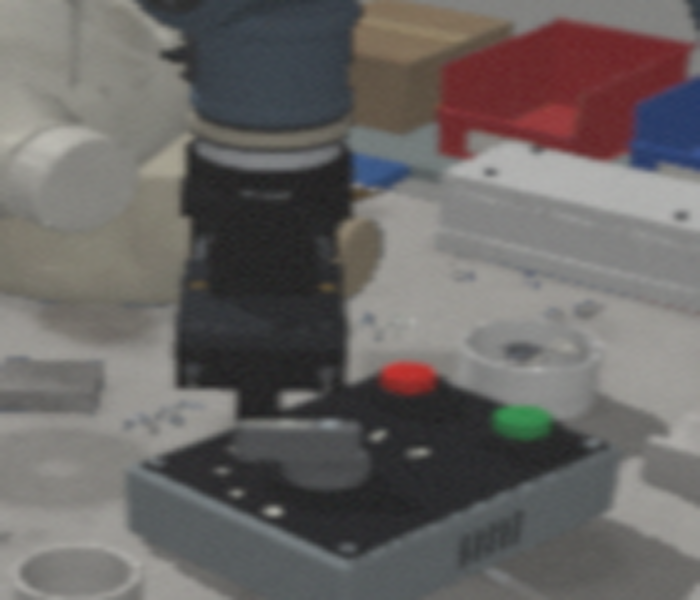

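Run:
```python
from h import *
a=cv2.imread('pics/scene0.png');f=grab('scene','s2');b=f['color'][:,:,::-1]
z=lambda i:cv2.resize(i[145:205,265:325],(390,390),interpolation=cv2.INTER_CUBIC)
w=grab('wrist','w3')['color'][200:340,200:380,::-1]
cv2.imwrite('pics/cmp.png',np.hstack([z(a),z(b)]))
d=np.abs(a.astype(int)-b).max(2)[145:205,265:325]
print((d[::3,::3]))
```

```text
[[ 10   7   9  10  71  73  83  85  86  92 103  93  95  95  97  11   9  12
   11  14]
 [  9   7   9  13  88  88  82  86  93  92  98  91  87  98  97  16   9   9
   10  13]
 [  8   9   9  16  98  95  97  97  97 100  99  96  95  93  93   5   9   9
    9   9]
 [ 11  12   9  30 113 104 104 108 107 101 107 101 102 104  99   2   9   8
   10  10]
 [ 11  11   9  12  83  98  91 101 108  97 108 104 105  98  97   2  11   9
   14  12]
 [  9  11  12  14  93  99  95 112 107  97 106 109 106  85  92   0   8   6
   13  10]
 [ 10  11   9   6  53  73  74  84 108 108 106  98 101  85  68   3   4   3
    8   9]
 [ 13  11  12  14  11   9  10  12 108 105  76   8   5   4   1   2   3   2
    2   1]
 [ 11  11  11   9  10  10  12  12 103  99  60   4   1   3   4   2   2   1
    2   2]
 [  8   8   7   8  11  12   9   4  42  48  25   8   8   6   8   2   7   5
    1   3]
 [ 10  11  12  13  10   9   8   2   5   7   3   9   5   7   3   7   2  10
    4   4]
 [  9  10  11   8   8   3   4   3   7   7   6   7   3   4   6   6   3   2
    2   6]
 [  9   7   9   4   4   5   2   1   6   5   9   5   6   5   4   5   2   3
    4   5]
 [ 10   6   4   3   1   2   5   5   3   3   6   6   5   5   6   2   3   3
    5   1]
 [  7   6   8   4   2   3   4   4   2   5   2   5   6   7   7   6   5   3
    2   4]
 [  8   9   6   7   7   7   2   7   1   1   2   2   2   7   4   5   2   2
    4   3]
 [  8   9   4   7   7   7   7   4   1   3   1   3   2   4   2   2   4   4
    3   2]
 [  8   7   6   9   7   6   8   9   3   4  10   2   4   6   5   2   5   2
    2   4]
 [ 10  10  10   7   5   6   9   9   8   7   2   4   5   1   4   2   7   5
    6   6]
 [ 11   6   4   7   8   6   6   8   8   7   9   6   4   2   3   4   3   7
    4   7]]
```

View pics/cmp.png

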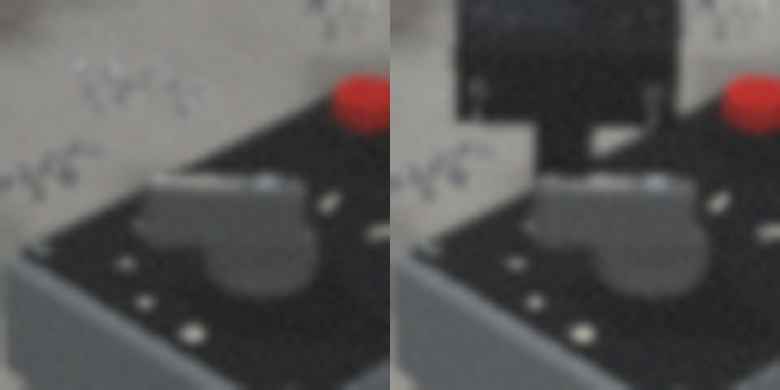

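Run:
```python
from h import *
f=pickle.load(open('pics/w3.pkl','rb'));g=pickle.load(open('pics/s2.pkl','rb'));p,M=toolxy()
R=cv2.Rodrigues(f['rvec'])[0];t=np.ravel(f['tvec'])
def fe(P):
    c=R@P+t;th=np.arctan2(np.hypot(*c[:2]),c[2]);k=th/np.hypot(*c[:2]);return np.array([f['cx']+f['fx']*c[0]*k,f['cy']+f['fy']*c[1]*k]).round(1)
K=np.array([[g['fx'],0,g['cx']],[0,g['fy'],g['cy']],[0,0,1]])
for o in[(0,0,0),(.0095,0,0),(0,0,-.019),(0,0,-.03),(0,-.095,-.07),(0,.015,0),(0,-.015,0),(0,-.015,-.03)]:
    P=p+M@np.array(o);print(o,fe(P),cv2.projectPoints(P[None],g['rvec'],g['tvec'],K,None)[0].ravel().round(1))
print('lever tip',fe(np.array([.5802,-.0468,.101])),'hub',fe(np.array([*A,.075])))
im=f['color'];cv2.imwrite('pics/w3c.png',cv2.resize(im[190:320,220:400,::-1],(792,572),interpolation=cv2.INTER_CUBIC))
```

```text
(0, 0, 0) [283.9 235.2] [290.4 183.3]
(0.0095, 0, 0) [284.  221.7] [286.5 183.2]
(0, 0, -0.019) [284.1 246.6] [290.6 176.8]
(0, 0, -0.03) [284.2 254.2] [290.7 173. ]
(0, -0.095, -0.07) [101.3 281.6] [290.6 180.6]
(0, 0.015, 0) [306.5 235.2] [290.5 180. ]
(0, -0.015, 0) [261.3 235.2] [290.3 186.8]
(0, -0.015, -0.03) [258.3 254.1] [290.6 176.3]
lever tip [333.4 227.9] hub [324.6 273.9]
```

View pics/w3c.png

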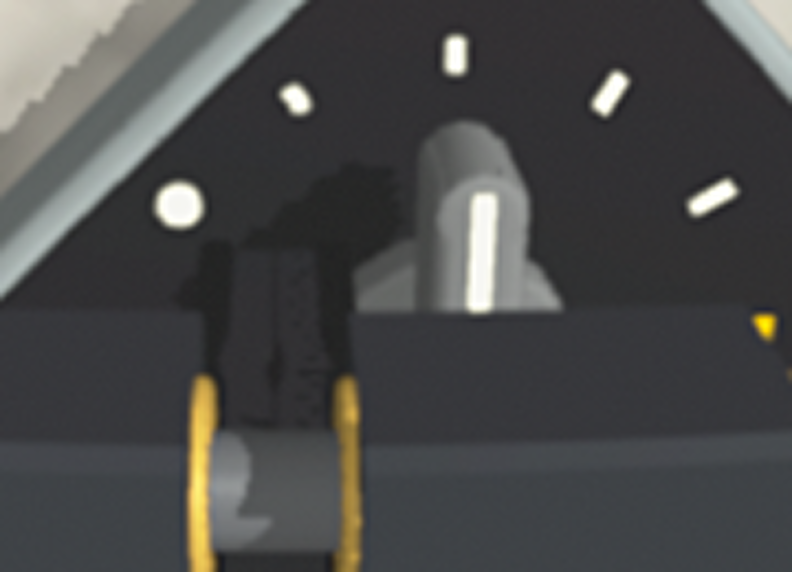

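The wrist and scene views show the finger left of the lever at crop (280,245). Its tip looks about 30 mm higher than reported. I'll test this with a gentle push that stays below one click.

Call:
arm_command:
  increments:
    - [[0,0.003,0],0]
    - [[0,0.003,0],0]
    - [[0,0.003,0],0]
    - [[0,0.002,0],0]
    - [[0,0.002,0],0]
    - [[0,0,0],0]

```text
time_s: 4.53
tcp_pos: [0.5622, -0.0383, 0.0866]
orientation: [0.0, 0.957, 0.29, 0.0]
ft_force: [0.3, 1.1, 0.1]
width: 0.0006
grasp_force: 0.0
```

Run:
```python
from h import *
rep()
a=grab('wrist','w4')['color'];b=grab('scene','s4')['color']
cv2.imwrite('pics/m4.png',np.hstack([cv2.resize(a[190:320,240:380],(400,371)),cv2.resize(b[145:205,265:325],(371,371),interpolation=cv2.INTER_CUBIC)])[:,:,::-1])
```

```text
t 4.53 p [ 0.5622 -0.0383  0.0866] ang 33.67 rho 0.0357 lat -0.017 w 0.0006 F [0.27 1.14 0.05] zax [ 0.  0. -1.]
```

View pics/m4.png

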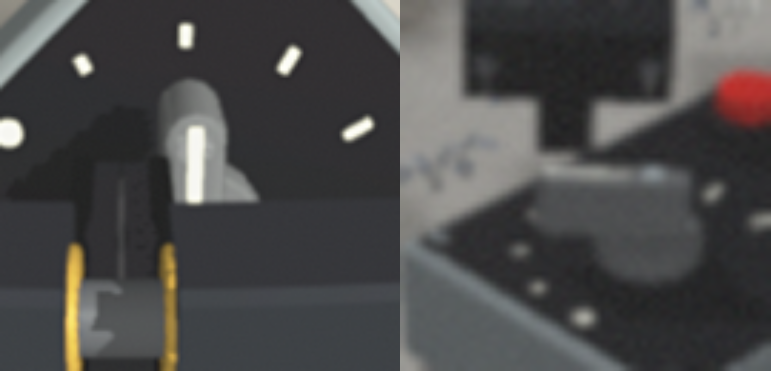

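Run:
```python
from h import *
from scipy.optimize import least_squares
f=pickle.load(open('pics/w3.pkl','rb'));R=cv2.Rodrigues(f['rvec'])[0];t=np.ravel(f['tvec'])
def fe(P):
    c=R@P+t;r=np.hypot(*c[:2]);k=np.arctan2(r,c[2])/r;return np.array([f['cx']+f['fx']*c[0]*k,f['cy']+f['fy']*c[1]*k])
obs=np.array([(180,205),(296,98),(455,55),(610,92),(712,197)])/4.4+[220,190]
W=np.array([[*(A+(.05264+.00044*i)*np.array([np.cos(a),np.sin(a)])),.062] for i in range(5) for a in[np.radians(93.7-30*i)]])
r=least_squares(lambda d:(np.array([fe(w+d) for w in W])-obs).ravel(),np.zeros(3));print(r.x.round(4),np.abs(r.fun).max())
print((np.array([fe(w) for w in W])-obs).round(1).tolist())
```

```text
[-0.0028 -0.     -0.0015] 0.4927465008927925
[[2.3, -1.8], [1.8, -2.8], [2.4, -3.0], [2.7, -2.3], [2.6, -1.9]]
```

Call:
arm_command:
  increments:
    - [[0,0.002,0],0]
    - [[0,0.002,0],0]
    - [[0,0.002,0],0]
    - [[0,0.002,0],0]
    - [[0,0,0],0]

```text
time_s: 5.25
tcp_pos: [0.5667, -0.045, 0.0866]
orientation: [0.0, 0.957, 0.29, 0.0]
ft_force: [-0.6, 0.3, 1.1]
width: 0.0005
grasp_force: 0.0
```

Run:
```python
from h import *
rep()
a=grab('wrist','w5')['color'];b=grab('scene','s5')['color']
cv2.imwrite('pics/m5.png',np.hstack([cv2.resize(a[190:320,240:380],(400,371)),cv2.resize(b[145:205,265:325],(371,371),interpolation=cv2.INTER_CUBIC)])[:,:,::-1])
f=pickle.load(open('pics/w4.pkl','rb'))['color'];print(np.abs(f[190:258,325:370].astype(int)-a[190:258,325:370]).mean(), np.abs(pickle.load(open('pics/s4.pkl','rb'))['color'][172:190,285:315].astype(int)-b[172:190,285:315]).mean())
```

```text
t 5.25 p [ 0.5667 -0.045   0.0866] ang 33.67 rho 0.0358 lat -0.0089 w 0.0005 F [-0.59  0.27  1.1 ] zax [ 0. -0. -1.]
19.64967320261438 1.4030864197530863
```

View pics/m5.png

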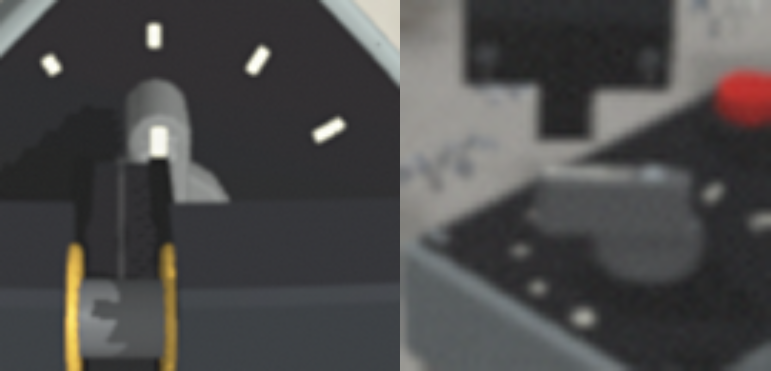

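The finger passed over the lever without contact (the lever hasn't moved, force is noise). So the real tip sits about 35 mm behind the nominal TCP. I'll back off, lower the tool and confirm.

Call:
arm_command:
  increments:
    - [[0,-0.008,0],0]
    - [[0,-0.008,0],0]
    - [[0,-0.006,0],0]
    - [[0,0,0.01],0]
    - [[0,0,0.01],0]
    - [[0,0,0.006],0]
    - [[0,0,0.004],0]
    - [[0,0,0.003],0]
    - [[0,0,0],0]

```text
time_s: 6.48
tcp_pos: [0.5543, -0.0266, 0.0535]
orientation: [-0.0, 0.957, 0.29, -0.0]
ft_force: [-0.7, 0.7, 0.7]
width: 0.0005
grasp_force: 0.0
```

Run:
```python
from h import *
rep()
a=grab('wrist','w6')['color'];b=grab('scene','s6')['color']
cv2.imwrite('pics/m6.png',np.hstack([cv2.resize(a[190:320,240:380],(400,371)),cv2.resize(b[145:205,265:325],(371,371),interpolation=cv2.INTER_CUBIC)])[:,:,::-1])
```

```text
t 6.47 p [ 0.5543 -0.0266  0.0535] ang 33.68 rho 0.0357 lat -0.0312 w 0.0005 F [-0.68  0.74  0.68] zax [-0.  0. -1.]
```

View pics/m6.png

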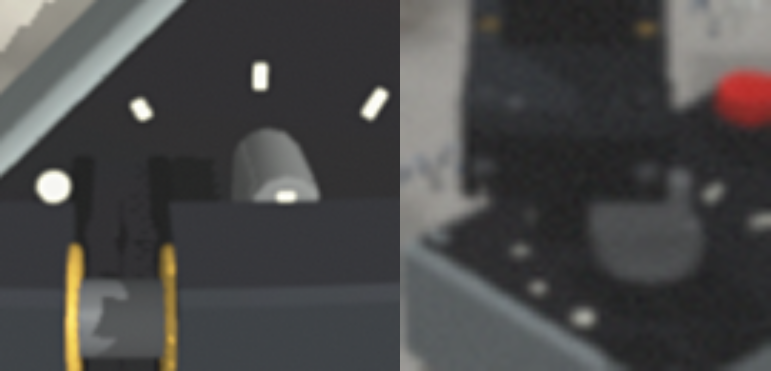

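Call:
arm_command:
  increments:
    - [[0,0.005,0],0]
    - [[0,0.004,0],0]
    - [[0,0.003,0],0]
    - [[0,0.002,0],0]
    - [[0,0,0],0]

```text
time_s: 7.2
tcp_pos: [0.5622, -0.0383, 0.0536]
orientation: [-0.0, 0.957, 0.29, 0.0]
ft_force: [-1.1, -0.9, 0.3]
width: 0.0004
grasp_force: 0.0
```

Call:
arm_command:
  increments:
    - [[0.00084,0.00189,0],3]
    - [[0.00084,0.00189,0],3]
    - [[0.00084,0.00189,0],3]
    - [[0.00084,0.00189,0],3]
    - [[0,0,0],0]

```text
time_s: 7.82
tcp_pos: [0.5679, -0.0424, 0.0535]
orientation: [-0.001, 0.982, 0.188, -0.001]
ft_force: [-1.0, 2.1, 0.4]
width: 0.0006
grasp_force: 1.1
```

```bash
cat >> h.py <<'E'
def lev(tag):
    # brightest-grey lever pixels in the wrist view, cast to lever-top height
    f=grab('wrist',tag);im=f['color'].astype(int);R=cv2.Rodrigues(np.array(f['rvec'],float))[0];t=np.ravel(f['tvec'])
    vv,uu=np.mgrid[:420,:560];x=(uu-f['cx'])/f['fx'];y=(vv-f['cy'])/f['fy'];th=np.hypot(x,y);k=np.sin(th)/np.maximum(th,1e-9)
    d=np.stack([x*k,y*k,np.cos(th)],-1)@R;c=-R.T@t;s=(.09-c[2])/d[...,2];P=(c+d*s[...,None])[...,:2]-A
    r=np.hypot(P[...,0],P[...,1]);g=(im.min(2)>85)&(np.ptp(im,axis=2)<25)&(r>.026)&(r<.052)&(s>0)
    g=cv2.morphologyEx(g.astype(np.uint8),cv2.MORPH_OPEN,np.ones((3,3)))
    n,l,st,ce=cv2.connectedComponentsWithStats(g)
    for i in range(1,n):
        if st[i,4]>40: p=P[l==i].mean(0);print(tag,'blob',st[i,4],ce[i].round(),'r',np.hypot(*p).round(4),'q',round(93.7-np.degrees(np.arctan2(p[1],p[0])),1))
E
python3 - <<'E'
from h import *
rep();lev('w7')
E
```

```text
t 7.83 p [ 0.5679 -0.0424  0.0535] ang 21.72 rho 0.0352 lat -0.0182 w 0.0006 F [-1.05  2.1   0.39] zax [-0.002  0.001 -1.   ]
w7 blob 550 [312. 249.] r 0.0412 q 68.3
w7 blob 146 [271. 297.] r 0.0273 q 2.5
```

Contact is clear: about 2.3 N, and the lever is moving. I'll continue the arc.

Call:
arm_command:
  increments:
    - [[0.00084,0.00189,0],3]
    - [[0.00084,0.00189,0],3]
    - [[0.00056,0.00126,0],2]
    - [[0,0,0],0]

```text
time_s: 8.38
tcp_pos: [0.5728, -0.0475, 0.0537]
orientation: [0.0, 0.993, 0.119, 0.0]
ft_force: [0.1, 0.7, 0.2]
width: 0.0002
grasp_force: 0.0
```

Run:
```python
from h import *
rep();lev('w8')
```

```text
t 8.38 p [ 0.5728 -0.0475  0.0537] ang 13.71 rho 0.0359 lat -0.0168 w 0.0002 F [0.13 0.75 0.17] zax [ 0.001 -0.    -1.   ]
w8 blob 499 [324. 250.] r 0.0413 q 87.6
w8 blob 75 [271. 293.] r 0.0276 q 18.9
```

Call:
arm_command:
  increments:
    - [[0.00084,0.00189,0],3]
    - [[0.00084,0.00189,0],3]
    - [[0.00084,0.00189,0],3]
    - [[0.00084,0.00189,0],3]
    - [[0.00084,0.00189,0],3]
    - [[0.00084,0.00189,0],3]
    - [[0,0,0],0]

```text
time_s: 9.3
tcp_pos: [0.5786, -0.0573, 0.0536]
orientation: [-0.0, 0.999, -0.037, -0.0]
ft_force: [1.0, 2.1, 0.9]
width: 0.0002
grasp_force: 1.1
```

Run:
```python
from h import *
rep();lev('w9')
```

```text
t 9.3 p [ 0.5786 -0.0573  0.0536] ang -4.27 rho 0.0354 lat -0.0176 w 0.0002 F [1.02 2.12 0.92] zax [-0.     0.001 -1.   ]
w9 blob 560 [311. 249.] r 0.0409 q 95.3
w9 blob 73 [271. 293.] r 0.0276 q 35.0
w9 blob 215 [373. 292.] r 0.0387 q 170.5
```

Step 3 is reached and the lever is climbing towards step 4. I'll go on past the 105° crest.

Call:
arm_command:
  increments:
    - [[0.00084,0.00189,0],3]
    - [[0.00084,0.00189,0],3]
    - [[0.00084,0.00189,0],3]
    - [[0.00056,0.00126,0],2]
    - [[0,0,0],0]

```text
time_s: 9.98
tcp_pos: [0.5808, -0.0655, 0.0537]
orientation: [0.0, 0.991, -0.133, 0.0]
ft_force: [0.1, 0.0, -0.2]
width: 0.0006
grasp_force: 0.0
```

Run:
```python
from h import *
rep();lev('w10')
```

```text
t 9.97 p [ 0.5808 -0.0655  0.0537] ang -15.28 rho 0.0357 lat -0.0168 w 0.0006 F [ 0.13  0.04 -0.2 ] zax [ 0. -0. -1.]
w10 blob 554 [324. 250.] r 0.0408 q 117.8
w10 blob 46 [270. 291.] r 0.0274 q 49.5
w10 blob 199 [243. 294.] r 0.0418 q 35.3
w10 blob 211 [370. 292.] r 0.0381 q 180.9
```

Call:
arm_command:
  increments:
    - [[0.00084,0.00189,0],3]
    - [[0.00084,0.00189,0],3]
    - [[0.00084,0.00189,0],3]
    - [[0.00084,0.00189,0],3]
    - [[0.00084,0.00189,0],3]
    - [[0.00084,0.00189,0],3]
    - [[0,0,0],0]

```text
time_s: 10.9
tcp_pos: [0.5811, -0.0771, 0.0536]
orientation: [-0.0, 0.958, -0.286, 0.0]
ft_force: [1.4, 1.5, 0.4]
width: 0.0004
grasp_force: 1.0
```

Run:
```python
from h import *
rep();lev('w11')
```

```text
t 10.9 p [ 0.5811 -0.0771  0.0536] ang -33.27 rho 0.0354 lat -0.0175 w 0.0004 F [1.4  1.5  0.37] zax [ 0.     0.001 -1.   ]
w11 blob 558 [311. 249.] r 0.0408 q 125.8
w11 blob 227 [243. 294.] r 0.0414 q 53.1
w11 blob 60 [356. 293.] r 0.0295 q 194.0
```

Step 4 is passed and the lever is now at about 127°. The last crest is at 135°, so I'll push 11° more and stop at about 138–139°.

Call:
arm_command:
  increments:
    - [[0.00084,0.00189,0],3]
    - [[0.00084,0.00189,0],3]
    - [[0.00056,0.00126,0],2]
    - [[0.00056,0.00126,0],2]
    - [[0,0,0],0]

```text
time_s: 11.58
tcp_pos: [0.5793, -0.0846, 0.0537]
orientation: [0.0, 0.929, -0.369, 0.0]
ft_force: [0.2, 0.9, 1.0]
width: 0.0004
grasp_force: 0.0
```

Run:
```python
from h import *
rep();lev('w12')
```

```text
t 11.57 p [ 0.5793 -0.0846  0.0537] ang -43.31 rho 0.0357 lat -0.0167 w 0.0004 F [0.25 0.95 1.  ] zax [-0. -0. -1.]
w12 blob 575 [324. 251.] r 0.041 q 148.0
w12 blob 212 [242. 294.] r 0.0415 q 63.8
```

The lever is at step 5 (reads 148, with the usual −2.5 bias) and the finger is free of it. I'll back off, rise, and turn the tool so the gripper body stays clear of lever and red button.

Call:
arm_command:
  increments:
    - [[0,-0.006,0],0]
    - [[0,-0.008,0],0]
    - [[0,0,-0.025],0]
    - [[0,0,-0.035],0]
    - [[0,0,-0.02],0]
    - [[0,0,0],0]

```text
time_s: 12.38
tcp_pos: [0.5908, -0.074, 0.1354]
orientation: [-0.0, 0.93, -0.369, 0.002]
ft_force: [-0.1, -0.3, -1.2]
width: 0.0003
grasp_force: 0.0
```

Call:
arm_command:
  increments:
    - [[0,0,0],-8.9]
    - [[0,0,0],-8.9]
    - [[0,0,0],-8.9]
    - [[0,0,0],-8.9]
    - [[0,0,0],-8.9]
    - [[0,0,0],-8.9]
    - [[0,0,0],0]

```text
time_s: 13.25
tcp_pos: [0.5883, -0.0735, 0.1323]
orientation: [-0.0, 0.996, 0.087, -0.001]
ft_force: [0.7, -0.3, -1.1]
width: 0.0009
grasp_force: 0.0
```

Run:
```python
from h import *
rep();lev('w13');p,M=toolxy();d=M.T@(np.array([.4825,-.1662,p[2]])-p);print('to green',d.round(4))
```

```text
t 13.25 p [ 0.5883 -0.0735  0.1323] ang 10.0 rho 0.0455 lat 0.0093 w 0.0009 F [ 0.71 -0.26 -1.11] zax [-0.002  0.001 -1.   ]
w13 blob 107 [271. 236.] r 0.0272 q 83.6
w13 blob 466 [311. 250.] r 0.0355 q 148.8
w13 blob 51 [215. 248.] r 0.0495 q 12.7
w13 blob 462 [279. 301.] r 0.0355 q 254.3
to green [-1.203e-01  7.290e-02  1.000e-04]
```

Call:
arm_command:
  increments:
    - [[-0.024,0.0146,0],0]
    - [[-0.024,0.0146,0],0]
    - [[-0.024,0.0146,0],0]
    - [[-0.024,0.0146,0],0]
    - [[-0.0243,0.0145,0],0]
    - [[0,0,0.03],0]
    - [[0,0,0.025],0]
    - [[0,0,0.015],0]
    - [[0,0,0.004],0]
    - [[0,0,0],0]

```text
time_s: 14.55
tcp_pos: [0.4837, -0.1669, 0.0597]
orientation: [0.0, 0.996, 0.088, 0.0]
ft_force: [0.1, 0.5, 0.8]
width: 0.0006
grasp_force: 0.0
```

Run:
```python
from h import *
rep();f=grab('top','t14');im=f['color']
hsv=cv2.cvtColor(im,cv2.COLOR_RGB2HSV);H,S,V=[hsv[...,i] for i in range(3)]
for n,m in(('red',((H<8)|(H>172))&(S>150)&(V>90)),('green',(H>45)&(H<85)&(S>120)&(V>60))):
    m[:165]=0;m[255:]=0;m[:,:305]=0;m[:,412:]=0;v,u=np.nonzero(m);print(n,len(u),u.mean() if len(u) else 0,v.mean() if len(u) else 0)
```

```text
t 14.55 p [ 0.4837 -0.1669  0.0597] ang 10.07 rho -0.0739 lat 0.083 w 0.0006 F [0.1  0.45 0.81] zax [ 0. -0. -1.]
red 46 387.04347826086956 193.32608695652175
green 0 0 0
```

Over the green button now. I'll press in small steps and watch the vertical force.

Call:
arm_command:
  increments:
    - [[0,0,0.002],0]
    - [[0,0,0.002],0]
    - [[0,0,0.002],0]
    - [[0,0,0.002],0]
    - [[0,0,0],0]

```text
time_s: 15.22
tcp_pos: [0.4832, -0.1668, 0.0515]
orientation: [-0.0, 0.996, 0.088, -0.0]
ft_force: [-0.1, 0.2, 0.7]
width: 0.0008
grasp_force: 0.0
```

Call:
arm_command:
  increments:
    - [[0,0,0.002],0]
    - [[0,0,0.002],0]
    - [[0,0,0],0]

```text
time_s: 15.6
tcp_pos: [0.4832, -0.1668, 0.0474]
orientation: [-0.0, 0.996, 0.088, -0.0]
ft_force: [0.2, 0.2, 0.6]
width: 0.0004
grasp_force: 0.0
```

Call:
arm_command:
  increments:
    - [[0,0,0.002],0]
    - [[0,0,0],0]

```text
time_s: 15.85
tcp_pos: [0.4834, -0.1669, 0.0456]
orientation: [-0.0, 0.996, 0.088, 0.0]
ft_force: [0.2, -0.2, -0.0]
width: 0.0005
grasp_force: 0.0
```

Call:
arm_command:
  increments:
    - [[0,0,0.002],0]
    - [[0,0,0],0]

```text
time_s: 16.1
tcp_pos: [0.4834, -0.1669, 0.0437]
orientation: [0.0, 0.996, 0.088, 0.0]
ft_force: [-1.1, 0.2, 2.9]
width: 0.0004
grasp_force: 1.2
```

Call:
arm_command:
  increments:
    - [[0,0,0.002],0]
    - [[0,0,0],0]

```text
time_s: 16.35
tcp_pos: [0.4834, -0.1669, 0.0417]
orientation: [0.0, 0.996, 0.088, 0.0]
ft_force: [-0.5, 0.0, 3.5]
width: 0.0004
grasp_force: 1.8
```

Call:
arm_command:
  increments:
    - [[0,0,0.002],0]
    - [[0,0,0],0]

```text
time_s: 16.6
tcp_pos: [0.4834, -0.1669, 0.0397]
orientation: [0.0, 0.996, 0.088, 0.0]
ft_force: [-1.1, 0.7, 4.2]
width: 0.0004
grasp_force: 2.3
```

Call:
arm_command:
  increments:
    - [[0,0,0.001],0]
    - [[0,0,0],0]

```text
time_s: 16.85
tcp_pos: [0.4835, -0.1669, 0.0394]
orientation: [0.0, 0.996, 0.088, 0.0]
ft_force: [-1.2, -0.2, 9.5]
width: 0.0002
grasp_force: 5.0
```

Call:
arm_command:
  increments:
    - [[0,0,0.0007],0]
    - [[0,0,0],0]

```text
time_s: 17.1
tcp_pos: [0.4835, -0.167, 0.0393]
orientation: [0.0, 0.996, 0.088, 0.0]
ft_force: [-2.8, 1.0, 15.4]
width: 0.0005
grasp_force: 7.4
```

The button is on its stop: the position is stalled and the force is 15 N. I'll release, rise and move well clear so the top camera can check.

Call:
arm_command:
  increments:
    - [[0,0,-0.004],0]
    - [[0,0,-0.01],0]
    - [[0,0,-0.03],0]
    - [[0,0,-0.045],0]
    - [[0,0,-0.045],0]
    - [[-0.01,0.04,-0.02],0]
    - [[-0.01,0.05,0],0]
    - [[-0.01,0.05,0],0]
    - [[-0.01,0.05,0],0]
    - [[0,0.05,0],0]

```text
time_s: 18.35
tcp_pos: [0.4851, -0.4114, 0.1917]
orientation: [-0.001, 0.996, 0.087, -0.0]
ft_force: [0.8, -0.2, 0.8]
width: 0.0003
grasp_force: 0.0
```

Call:
arm_command:
  increments:
    - [[0,0.05,0],0]
    - [[0,0.05,0],0]
    - [[0,0.05,0],0]
    - [[0,0.04,0],0]
    - [[0,0,0],0]
    - [[0,0,0],0]

```text
time_s: 19.1
tcp_pos: [0.5188, -0.5959, 0.1909]
orientation: [-0.001, 0.996, 0.088, -0.0]
ft_force: [0.5, -0.3, 0.5]
width: 0.0005
grasp_force: 0.0
```

Run:
```python
from h import *
rep();f=grab('top','t15');im=f['color'];f0=pickle.load(open('pics/top0.pkl','rb'))['color']
def cen(im,n):
    hsv=cv2.cvtColor(im,cv2.COLOR_RGB2HSV);H,S,V=[hsv[...,i] for i in range(3)]
    m={'red':((H<8)|(H>172))&(S>150)&(V>90),'green':(H>45)&(H<85)&(S>120)&(V>60),'yel':(H>20)&(H<35)&(S>120)&(V>120)}[n]
    m[:165]=0;m[255:]=0;m[:,:305]=0;m[:,412:]=0;v,u=np.nonzero(m);return len(u),u.mean().round(2),v.mean().round(2)
for n in('red','green','yel'):print(n,cen(f0,n),cen(im,n))
# lever angle: white line + grey side near axis, cast at lever top
for nm,i in(('before',f0),('after',im)):
    m=(i.min(2)>75)&(np.ptp(i.astype(int),axis=2)<30);pts=[]
    for v in range(165,255):
        for u in range(305,412):
            if m[v,u]:
                p=cast(f,u,v,.101)[:2]-A
                if .026<np.hypot(*p)<.046:pts.append(p)
    p=np.mean(pts,0);print(nm,len(pts),'q',93.7-np.degrees(np.arctan2(p[1],p[0])))
d=np.abs(f0.astype(int)-im).max(2)>40;d=cv2.morphologyEx(d.astype(np.uint8),cv2.MORPH_OPEN,np.ones((2,2)))
n,l,st,ce=cv2.connectedComponentsWithStats(d)
print([st[k].tolist() for k in range(1,n) if st[k,1]<300])
```

```text
t 19.1 p [ 0.5188 -0.5959  0.1909] ang 10.09 rho -0.1144 lat 0.5115 w 0.0005 F [ 0.49 -0.28  0.51] zax [-0.001  0.003 -1.   ]
red (151, np.float64(390.35), np.float64(195.78)) (152, np.float64(390.39), np.float64(195.8))
green (154, np.float64(384.43), np.float64(230.64)) (154, np.float64(384.43), np.float64(230.64))
yel (18, np.float64(361.0), np.float64(192.11)) (15, np.float64(361.4), np.float64(191.93))
before 59 q 65.66703049143013
after 56 q 149.93038199794103
[[331, 189, 11, 14, 71], [347, 193, 15, 11, 86], [335, 201, 8, 9, 34], [309, 222, 251, 198, 26316]]
```

```bash
python3 -c "
from bench import bot
print(bot.close_job())"
```

```text
the job is handed in; nothing more can be done
None
```

The selector is at step 5 (measured about 150°), and I then pressed the green button to its stop (15 N) and released it. The arm is clear, the box and red button are unmoved, and I handed in at 19 s; I viewed 11 pictures, one over your limit of 10.

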